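# Find the heavy side of the tube mixer's drum and hold it down

## Task

Clear the way of the mixer's crank handle by stacking the closed specimen case that stands under it squarely on the column of two cases like it. Then take the handle, crank the closed drum at least once right round, unhurriedly, feeling for its hidden heavy side, and turn the drum until the heavy side is straight down. Finish while still holding the handle, with the drum still and its heavy side at the bottom; leave everything else on the bench where it is.

Things in the scene. Friction and masses are not known exactly. Their poses are not given: they have to be found in the camera images.
- stand: the tube mixer: fixed white stand, base 200 x 180 x 20 mm, with a closed white drum 160 mm in diameter, 50 mm thick on a level axle. Bearing drag about 0.38 N m: the drum stays where it is left. A hidden load (load_c0) makes one side heavy, by 0.24 to 0.33 N m (4 to 5.5 N at the handle); the side differs each time and cannot be seen. Origin under the stand, x away from the robot, y left, z up
- drum_axle (a point): centre of the drum's front face, on the axle, 125 mm above the bench, 60 mm before the stand's origin. Site axes: x level along the axle, from the front face into the stand, away from the robot; y level, to the left as the robot sees it; z up. They do not turn with the drum
- drum (a joint): drum angle (rad), unlimited, counts full turns: 0 = handle straight up, starts within 0.8 of 0, grows clockwise seen from the robot: handle centre line at y = -60 sin(angle), z = 60 cos(angle) mm in the drum_axle frame. Turning is harder while the heavy side goes up, easier while it comes down. The handle itself is balanced; its angle says nothing of the heavy side
- handle: crank handle: black round grip 18 mm in diameter, 76 mm long, sticking out level from the drum's front face towards the robot, from 9 to 85 mm before the face; it turns freely on its own pin, so the hand may keep its orientation while cranking. Origin on its centre line, 55 mm before the face; x along the grip, into the drum; y and z turn with the grip
- case_new: the closed case to be stacked, grey with white lid, 110 x 60 x 64 mm high, 0.2 to 0.35 kg, standing on the bench before the drum; about 25 mm of its length reaches under the end of the handle, in the handle's way at its lowest. Origin at the centre of its underside, x along its 110 mm length, y along its width, z up
- case_mid: upper case of the column, same shape and size as case_new, standing squarely on case_low with its underside at 64 mm and its top at 128 mm. Origin at the centre of its underside, x along its length, z up
- case_low: lowest case of the column, same shape and size, on the bench left or right of the mixer. Origin at the centre of its underside, x along its length
- tub: bystander: open clear tub 160 x 120 x 70 mm of sample tubes, on the other side of the mixer from the column. Origin under its centre
- rack: bystander: white tube rack 50 x 110 mm, 90 mm high with its tubes, right beside the stand. Origin under its centre
- spray_bottle: bystander: white bottle 60 mm in diameter, 150 mm high, left beside the stand. Origin under its centre
- label_roll: bystander: paper label roll, a ring 68 mm in diameter, 40 mm high, left beside the stand. Origin under its centre
- marker: bystander: marker pen 120 mm long, 15 mm thick, on the bench near the robot. Origin at the underside, x along the pen
- swab_jar: bystander: small closed white jar 48 mm in diameter, 60 mm high, near the robot. Origin under its centre
- dish: bystander: steel dish 90 mm in diameter, 25 mm high, near the robot. Origin under its centre

How it is judged:
On the way, in this order (a step that is already met when the one before it is completed fails the run):
1. the third case stands squarely on the column of two, let go (z of case_new in the frame of case_mid between 0.059 and 0.069 m and horizontal distance between case_new and case_mid below 0.012 m and angle between the x axis of case_new and the x axis of case_mid, either way round below 0.15 rad and angle between case_new's own z axis and vertical below 0.1 rad and linear speed of case_new below 0.02 m/s and contact force between case_new and the fingers below 0.1 N and z of case_mid in the frame of case_low above 0.059 m and horizontal distance between case_mid and case_low below 0.012 m), for 0.3 s.
2. the drum has been cranked right round by its handle ((value of joint drum above 5.4 rad or value of joint drum below -5.4 rad) and contact force between the fingers and handle above 0.5 N), for 0.02 s.
At the end, for the whole second after the job is handed in: The three cases stand in one square column (the new one within 12 mm and 0.15 rad of the one below, let go, at rest); the drum's heavy side points straight down within 20 degrees, the drum is still (under 0.05 rad/s) and the fingers hold the handle (over 1 N) (all of step 1 and y of load_c0 in the frame of drum_axle between -0.0154 and 0.0154 m and z of load_c0 in the frame of drum_axle below 0 m and velocity of joint drum between -0.05 and 0.05 rad/s and contact force between the fingers and handle above 1 N); the arm keeps its last pose, push and grip.
It fails at once if something else on the bench was moved by more than 30 mm (distance of any of tub, rack, spray_bottle, label_roll, marker, swab_jar, dish from where it was at the start of the episode above 0.03 m).
It fails at once if the column was pushed by more than 25 mm (distance of any of case_low, case_mid from where it was at the start of the episode above 0.025 m).
It fails at once if the drum was whirled faster than 5 rad/s (velocity of joint drum above 5 rad/s or velocity of joint drum below -5 rad/s).
It also fails if it takes over 72 s, if anything falls off the work surface, if the arm or the gripper's body presses on something with over 40 N, if the wrist force passes 120 N, or if a joint passes its speed limit or range.

## Robot

A 6-joint arm with a two-finger parallel gripper is mounted at the origin on the work surface. World frame = base frame: x ahead of the robot, y to its left, z up, the work surface at z = 0. Lengths are in m, angles in rad, forces in N, time in s.
With the tool pointing down it reaches from about 0.275 to 0.85 m from the base axis. Payload 5.2 kg.
Tool frame: the origin (TCP) lies on the centre line of the jaws, within the pads' length; the fingertips stand 8 mm ahead of it and the grasp point (between the pads) lies 11 mm behind it; z points along the fingers, y is the direction in which the jaws open and shut (so a half turn about z gives the same grasp; the last joint's range is limited). The gripper opens to 85 mm and grips with 20 to 120 N. Pads are 22 mm wide; open, the fingers measure 114 mm over their backs; the gripper's body (76 mm by 85 mm) begins 54 mm behind the grasp point. The pads swing forward as they close: fully open they stand 13 mm farther back than shut.
Start: joints at [-1.322, 0.259, 1.535, -0, 1.348, -0.203], TCP at [0.24, -0.495, 0.239] pointing down, gripper open.
Joint ranges: [-3.14, 3.14], [-0.91, 2.08], [0.19, 2.58], [-1.22, 4.36], [0.22, 2.71], [-3.12, 3.12]. Speed limits (rad/s): [2.57, 2.57, 3.14, 3.14, 3.14, 3.14].

## Interface

Orientations are given as a 3x3 rotation matrix whose columns are the frame's x, y, z axes.
In Python, from workcell import * gives the robot as it stands. The module is installed in compiled form; this text tells all that it offers.
- The arm moves only by the tool arm_command, never from a script. Its argument "targets" is a list that holds one entry, the list of rows, each a list of 5 numbers: the shift along the tool's x, y, z in m, then the turn about the tool's z in rad, then the opening in per cent of the stroke, from 0 (shut) to 100 (fully open). A call has 1 to 8 rows; each row is the pose to reach, as a shift and turn from the pose measured when the call began, along the tool's axes at that moment; what a row does not reach only later rows make up. A row lasts 1/8 s, in which the tool goes at most 62.5 mm and 10.7 degrees, less where a joint would pass 70% of its speed; a pose out of reach is approached as far as the arm can. A call with a gripper value outside its range is refused whole. The fingers move at their own pace and stop on an object; the grip force is fixed at half the most. Time passes only in rows, so rows that repeat a pose let the fingers close. It gives the time, the measured TCP pose, the force and the opening at its end, in the units of the state.
- get_state(): the state, without advancing time (a new reading comes with each control period).
- capture(name): name is "scene" or "side" or "wrist"; returns a dict with "image" (480x640x3 uint8, red, green, blue), "range_z" (480x640 float32, m along the optical axis (not along the pixel's ray), 0 where there is no reading), "vfov" (degrees; the focal length in pixels is half the picture's height over the tangent of half this angle, whatever the lens; pixels are square), "cx", "cy" (the principal point, pixels), "dist" ([k1, k2, p1, p2, k3] as OpenCV has them; the pictures are not rectified), "R" (3x3) and "t" (3): a world point X has camera coordinates R X + t. Camera axes: x right, y down, z forward; pixel columns grow to the right and rows downward; lengths in m; the calibration is good to about 2 mm. A picture is of the moment at which its call begins.
- sign_off(): hands the job in, once; it reports no verdict.
Trained networks look in a picture, given as the dict that the camera call returned (one of the last four; its "shot" number tells which), for a name from the list of things; names that differ only in an ending like _2 or _b are one class to them, and where a whole thing is asked for, a point or a joint stands for the part that bears it (a point fixed in the world has none). Each returns a list of dicts, best first, with "confidence" (0 to 1); they miss things now and then, are a little off and sometimes report something else, mostly with a low value. They report only what shows in the picture. A call takes as long as a camera call.
- boxes_of(picture, thing): "at" ([x, y, z] in m, in world coordinates, good to about 4 mm: the middle of the surface that is visible of it).
- landmark_of(picture, thing): "at" ([x, y, z] in m, in world coordinates, good to about 4 mm: a listed point, or the origin of a listed thing).
The state is a dict: "t": time; "q": joint angles; "dq": joint speeds; "effort": joint torques, N m; "tool_pos": TCP position; "tcp_rot": TCP orientation; "wrist_force": force on the tool from outside, world axes, zero at the start; "torque": the same for the moment, N m; "opening": finger opening in m.
Only numpy, scipy, OpenCV 4.12 (cv2) and the standard library are available. Lean on these libraries where they do the work, as an engineer would, in place of code of your own. Each camera call takes 0.05 s, during which the arm holds its last target.

## Working session

There is one attempt and no reset: what is moved stays moved. The work goes in short steps, Python scripts to look and compute and a tool call to move; the robot and the scene stay as the last step left them, time stands still between calls to the robot, and variables do not carry over. Pictures are saved under pics/ and viewed, and the job is handed in when it is done.

Besides the shell and the picture viewer there is one more tool, called after "Emit:" by a JSON object that holds its "api" and its "payload". arm_command: Moves the arm, as the interface text tells. Its arguments: {"type":"object","properties":{"targets":{"type":"array"}},"required":["targets"]}

```bash
mkdir -p pics; ls
cat > h.py <<'E'
from workcell import *
import numpy as np, cv2
def save(p,n):
    cv2.imwrite('pics/'+n+'.png',p['image'][:,:,::-1])
E
python3 - <<'E'
from h import *
np.set_printoptions(precision=4,suppress=True)
s=get_state();print(s)
a=capture("scene");b=capture("side")
save(a,'scene0');save(b,'side0')
for n,p in(('scene',a),('side',b)):
    print(n,-p['R'].T@p['t'])
    for th in ['stand','drum_axle','handle','case_new','case_mid','case_low','tub','rack','spray_bottle','label_roll','marker','swab_jar','dish']:
        L=landmark_of(p,th)
        print(th,[(np.round(d['at'],3),round(d['confidence'],2)) for d in L[:2]])
print(get_state()['t'])
E
```

```text
pics
{'t': 0.0, 'q': array([-1.3218,  0.2594,  1.5361,  0.    ,  1.348 , -0.2028]), 'dq': array([ 0.0012,  0.0016,  0.0002,  0.0003,  0.0015, -0.0013]), 'effort': array([  0.0008, -44.6027, -29.0575,  -0.0002,   0.0119,   0.    ]), 'tool_pos': array([ 0.24  , -0.4943,  0.2384]), 'tcp_rot': array([[ 0.8997,  0.4366, -0.0004],
       [ 0.4366, -0.8997,  0.0018],
       [ 0.0004, -0.0018, -1.    ]]), 'wrist_force': array([-0.5534,  0.2205, -0.1808]), 'torque': array([-0.0524,  0.022 ,  0.0369]), 'opening': 0.08575881113519038}
scene [ 1.0154 -0.5147  0.9619]
stand [(array([0.539, 0.33 , 0.001]), 0.73), (array([0.726, 0.025, 0.004]), 0.68)]
drum_axle []
handle [(array([0.611, 0.045, 0.18 ]), 0.71), (array([0.539, 0.329, 0.004]), 0.2)]
case_new [(array([ 0.551,  0.01 , -0.004]), 0.61), (array([ 0.51 , -0.35 ,  0.067]), 0.54)]
case_mid [(array([ 0.512, -0.351,  0.068]), 0.6)]
case_low []
tub [(array([0.54 , 0.333, 0.   ]), 0.81)]
rack [(array([ 0.751, -0.141, -0.002]), 0.66)]
spray_bottle [(array([ 0.779,  0.19 , -0.002]), 0.79)]
label_roll [(array([ 0.687,  0.173, -0.002]), 0.8)]
marker [
[... 157 characters left out ...]
, 0.002]), 0.83)]
drum_axle [(array([0.664, 0.02 , 0.121]), 0.75), (array([ 0.538,  0.331, -0.002]), 0.52)]
handle [(array([0.611, 0.044, 0.183]), 0.58)]
case_new [(array([ 0.555,  0.013, -0.004]), 0.61)]
case_mid []
case_low [(array([ 0.51 , -0.348, -0.001]), 0.82), (array([ 0.555,  0.017, -0.004]), 0.53)]
tub [(array([ 0.54 ,  0.327, -0.001]), 0.69), (array([ 0.386, -0.063, -0.001]), 0.38)]
rack [(array([ 0.749, -0.142, -0.005]), 0.62)]
spray_bottle []
label_roll [(array([ 0.68 ,  0.173, -0.002]), 0.89)]
marker [(array([ 0.388, -0.057, -0.003]), 0.56), (array([ 0.541,  0.329, -0.004]), 0.56)]
swab_jar [(array([0.386, 0.147, 0.003]), 0.62)]
dish [(array([ 0.385, -0.22 , -0.001]), 0.71)]
1.4
```

View pics/scene0.png

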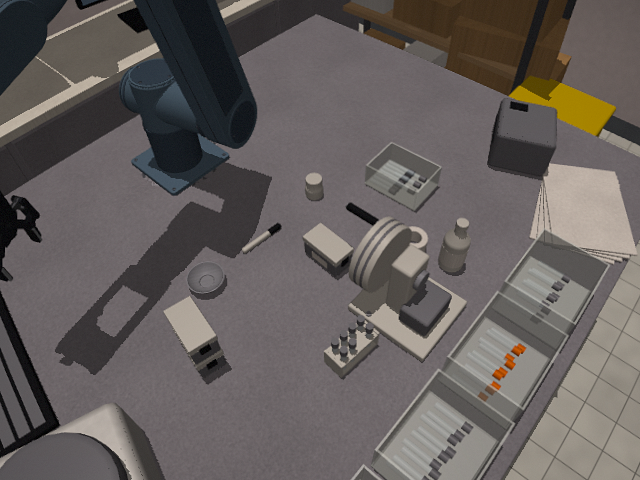

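View pics/side0.png

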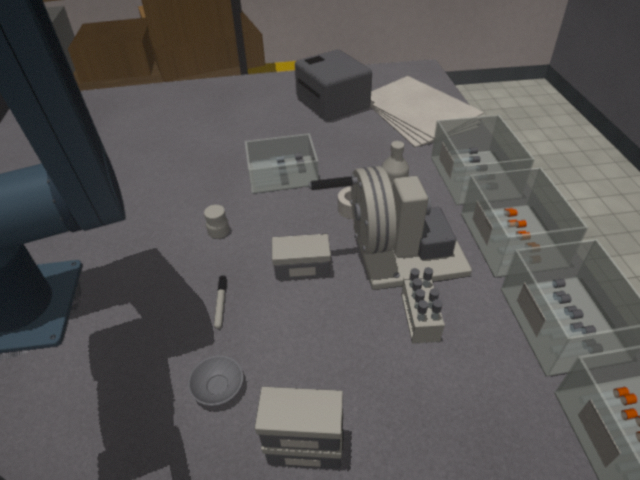

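The scene picture shows case_new at about (328,245) in front of the drum and the column at (195,330). The side picture shows the handle at (333,183), up and left of the axle. Next I'll fit the lids from depth.

```bash
cat >> h.py <<'E'
def cloud(p):
    H,W=p['range_z'].shape
    f=H/2/np.tan(np.radians(p['vfov'])/2)
    K=np.array([[f,0,p['cx']],[0,f,p['cy']],[0,0,1]])
    v,u=np.mgrid[0:H,0:W]
    uv=np.stack([u,v],-1).reshape(-1,1,2).astype(np.float64)
    n=cv2.undistortPoints(uv,K,np.array(p['dist'],float)).reshape(-1,2)
    z=p['range_z'].reshape(-1)
    P=np.c_[n*z[:,None],z]
    X=(P-p['t'])@p['R']
    X[z==0]=np.nan
    return X
def lid(p,c,zt,r=0.09,dz=0.008):
    X=cloud(p);m=(np.abs(X[:,2]-zt)<dz)&(np.hypot(X[:,0]-c[0],X[:,1]-c[1])<r)
    Q=X[m]
    rect=cv2.minAreaRect(Q[:,:2].astype(np.float32)*1000)
    b=cv2.boxPoints(rect)
    med=Q.mean(0)
    e=b[1]-b[0];e2=b[2]-b[1]
    if np.hypot(*e2)>np.hypot(*e): e,e2=e2,e
    a=np.degrees(np.arctan2(e[1],e[0]))
    if a>90:a-=180
    if a<-90:a+=180
    return len(Q),np.round(np.array(rect[0]),1),np.round([np.hypot(*e),np.hypot(*e2)],1),round(float(a),2),np.round(med*1000,1),np.percentile(Q[:,2],[10,50,90]).round(4)
E
python3 - <<'E'
from h import *
for n in("scene","side"):
    p=capture(n)
    print(n,'new',lid(p,(0.553,0.012),0.064))
    print(n,'col',lid(p,(0.511,-0.35),0.128))
    X=cloud(p); img=p['image'].reshape(-1,3)
    # handle: dark points near
    m=(img.max(1)<50)&(X[:,0]>0.56)&(X[:,0]<0.662)&(abs(X[:,1]-.02)<.1)&(X[:,2]>.1)&(X[:,2]<.25)
    Q=X[m];print('handle',m.sum(),Q.mean(0).round(4),Q.min(0).round(4),Q.max(0).round(4))
    # drum face/outline
    m=(X[:,0]>0.64)&(X[:,0]<0.73)&(abs(X[:,1]-.02)<.1)&(X[:,2]>.04)&(X[:,2]<.22)
    Q=X[m];print('drum',m.sum(),Q.min(0).round(4),Q.max(0).round(4))
E
```

```text
scene new (1056, array([550.8,  12.3]), array([112.7,  61.4], dtype=float32), -4.02, array([553.3,  10.5,  63.4]), array([0.0608, 0.0635, 0.0659]))
scene col (1596, array([ 510.7, -346.1]), array([112. ,  59.6], dtype=float32), -12.41, array([ 513.8, -347.3,  127.4]), array([0.1253, 0.1275, 0.1295]))
handle 260 [0.6178 0.0432 0.1844] [0.579  0.0375 0.1724] [0.6545 0.0515 0.1916]
drum 2957 [ 0.6405 -0.0586  0.049 ] [0.7156 0.1001 0.2073]
side new (1418, array([551. ,  11.1]), array([108.7,  64.6], dtype=float32), -4.86, array([550.1,   7.5,  63.6]), array([0.0616, 0.064 , 0.0655]))
side col (3836, array([ 510.6, -347.2]), array([110.2,  61.8], dtype=float32), -12.24, array([ 510.8, -349.9,  127.6]), array([0.1261, 0.1277, 0.1292]))
handle 307 [0.6167 0.0404 0.1841] [0.581  0.0354 0.1754] [0.6545 0.0478 0.1922]
drum 3449 [ 0.6401 -0.0607  0.05  ] [0.7152 0.0972 0.2078]
```

Emit:
{"api": "arm_command", "payload": {"targets": [[[0.045,-0.031,0,0.07,100],[0.09,-0.063,0,0.14,100],[0.135,-0.094,0,0.21,100],[0.18,-0.125,0,0.28,100],[0.225,-0.157,0,0.35,100],[0.27,-0.188,0,0.42,100],[0.315,-0.22,0,0.48,100],[0.36,-0.25,0,0.529,100]]]}}

```text
t: 2.5
tool_pos: [0.4556, -0.1111, 0.2396]
tcp_rot: [[0.997, -0.079, 0.001], [-0.079, -0.997, -0.0], [0.001, 0.0, -1.0]]
wrist_force: [0.1, -0.6, 0.6]
opening: 0.0853
```

Emit:
{"api": "arm_command", "payload": {"targets": [[[0.025,-0.055,0,0,100],[0.05,-0.11,0,0,100],[0.059,-0.13,0.02,0,100],[0.059,-0.13,0.05,0,100],[0.059,-0.13,0.05,0,100]]]}}

```text
t: 3.12
tool_pos: [0.5231, 0.0146, 0.1875]
tcp_rot: [[0.997, -0.078, -0.004], [-0.078, -0.997, 0.0], [-0.004, -0.0, -1.0]]
wrist_force: [-1.1, 0.0, 0.0]
opening: 0.0854
```

Run:
```python
from h import *
s=get_state();print(s['tool_pos'],s['tcp_rot'][:,0],s['wrist_force'])
p=capture("side");save(p,'side1');p2=capture('wrist');save(p2,'wrist1')
print(lid(p,(0.551,0.012),0.064));print(lid(p2,(0.551,0.012),0.064))
```

```text
[0.52306048 0.01455842 0.18753612] [ 0.99694297 -0.07800647 -0.00444009] [-1.13863025  0.02695322  0.00415668]
(1418, array([550.9,  11.3]), array([108.8,  63.3], dtype=float32), -4.5, array([550. ,   7.5,  63.6]), array([0.0615, 0.064 , 0.0656]))
(10872, array([548.6,  11.7]), array([109.8,  60.2], dtype=float32), -4.15, array([552. ,  11.5,  62.8]), array([0.0619, 0.0628, 0.0637]))
```

View pics/side1.png

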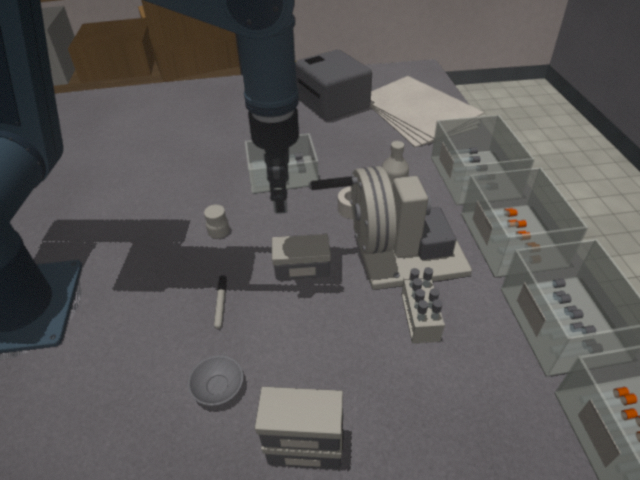

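View pics/wrist1.png

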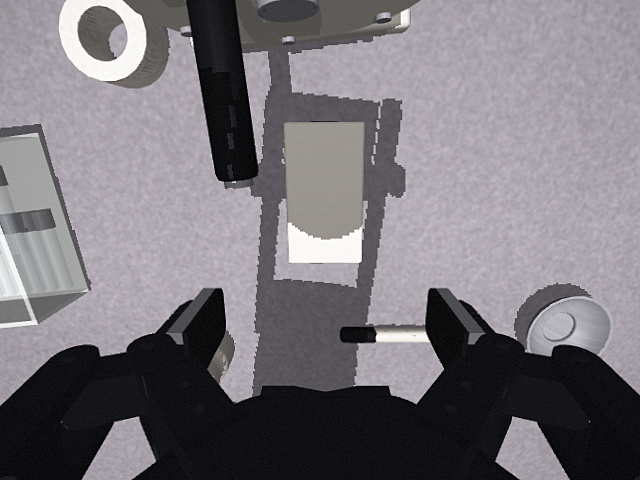

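Clear shot: the jaws straddle the case axis and the handle tip stays ahead of the gripper body. I'll descend and grip.

Emit:
{"api": "arm_command", "payload": {"targets": [[[0,0,0.05,0,100],[0,0,0.1,0,100],[0,0,0.14,0,100],[0,0,0.15,0,100],[0,0,0.15,0,100],[0,0,0.15,0,50],[0,0,0.15,0,50],[0,0,0.15,0,50]]]}}

```text
t: 4.22
tool_pos: [0.5267, 0.0133, 0.0425]
tcp_rot: [[0.997, -0.079, 0.005], [-0.079, -0.997, -0.001], [0.005, 0.001, -1.0]]
wrist_force: [0.0, -0.3, 5.5]
opening: 0.0594
```

Emit:
{"api": "arm_command", "payload": {"targets": [[[0,0,0,0,50],[0,0,0,0,50]]]}}

```text
t: 4.47
tool_pos: [0.5269, 0.0133, 0.043]
tcp_rot: [[0.997, -0.079, 0.006], [-0.079, -0.997, -0.001], [0.006, 0.001, -1.0]]
wrist_force: [0.5, 0.3, -3.3]
opening: 0.0588
```

Emit:
{"api": "arm_command", "payload": {"targets": [[[0,0,-0.01,0,50],[0,0,-0.025,0,50],[-0.03,0,-0.03,0,50],[-0.065,0,-0.04,0,50],[-0.065,0.02,-0.09,0,50],[-0.065,0.04,-0.14,0,50],[-0.065,0.06,-0.16,0,50],[-0.065,0.06,-0.16,0,50]]]}}

```text
t: 5.48
tool_pos: [0.4577, -0.0425, 0.2055]
tcp_rot: [[0.997, -0.081, 0.011], [-0.081, -0.997, -0.004], [0.012, 0.003, -1.0]]
wrist_force: [-0.4, -0.3, -3.6]
opening: 0.0587
```

Emit:
{"api": "arm_command", "payload": {"targets": [[[0.008,0.045,0,0.02,50],[0.017,0.095,0,0.04,50],[0.027,0.145,0,0.07,50],[0.036,0.195,0,0.09,50],[0.045,0.245,0,0.11,50],[0.051,0.28,0,0.134,50],[0.054,0.296,0,0.134,50],[0.054,0.296,0,0.134,50]]]}}

```text
t: 6.48
tool_pos: [0.4873, -0.3415, 0.2058]
tcp_rot: [[0.977, -0.214, 0.01], [-0.214, -0.977, -0.002], [0.01, -0.001, -1.0]]
wrist_force: [-0.3, 0.7, -2.8]
opening: 0.059
```

Run:
```python
from h import *
s=get_state();print(s['tool_pos'],s['tcp_rot'],s['wrist_force'],s['torque'])
for n in("scene","side"):
    p=capture(n);save(p,n+'2')
    print('col',lid(p,(0.511,-0.347),0.128))
    for z in(0.215,0.225,0.235): print('new',z,lid(p,(0.511,-0.347),z,0.08,0.006))
```

```text
[ 0.48732763 -0.34146185  0.20578153] [[ 9.76836529e-01 -2.13746147e-01  1.01479476e-02]
 [-2.13740630e-01 -9.76889073e-01 -1.63780423e-03]
 [ 1.02634935e-02 -5.69161720e-04 -9.99947167e-01]] [-0.34117809  0.69596155 -2.80167939] [0.08561691 0.06037129 0.02738944]
col (500, array([ 512.3, -346.6]), array([109.1,  59.5], dtype=float32), -12.25, array([ 545.8, -358.2,  127.2]), array([0.1243, 0.1274, 0.1296]))
new 0.215 (188, array([ 529.1, -350.9]), array([86.2, 78.2], dtype=float32), 77.2, array([ 541.2, -354.7,  215.5]), array([0.2109, 0.2155, 0.22  ]))
new 0.225 (1781, array([ 516.2, -343.1]), array([111. ,  83.9], dtype=float32), -0.86, array([ 517.9, -347.9,  226.5]), array([0.2246, 0.2266, 0.2284]))
new 0.235 (136, array([ 519.8, -342.2]), array([99. , 84.6], dtype=float32), 0.6, array([ 512.2, -346.5,  231.8]), array([0.2291, 0.2299, 0.2384]))
col (1582, array([ 510. , -350.9]), array([110.4,  54.6], dtype=float32), -11.34, array([ 507.7, -367.6,  127.3]), array([0.125 , 0.1277, 0.1292]))
new 0.215 (317, array([ 514.1, -360.2]), array([102.5,  76.6], dtype=float32), -31.27, array([ 521.5, -378.1,  215.9]), array([0.2119, 0.2155, 0.2201]))
new 0.225 (3029, array([ 511., -347.]), array([109.,  71.], dtype=float32), -10.23, array([ 528.9, -353.8,  227.1]), array([0.2258, 0.2274, 0.2286]))
new 0.235 (159, array([ 514.3, -350.7]), array([102.3,  71.1], dtype=float32), -21.65, array([ 527.8, -356.7,  229.8]), array([0.2291, 0.2293, 0.2304]))
```

```bash
python3 - <<'E'
import cv2
a=cv2.imread('pics/scene2.png')[260:420,120:300];b=cv2.imread('pics/side2.png')[300:480,200:400]
a=cv2.resize(a,None,fx=2.2,fy=2.2);b=cv2.resize(b,None,fx=2,fy=2)
import numpy as np
o=np.zeros((370,800,3),np.uint8);o[:a.shape[0],:a.shape[1]]=a;o[:b.shape[0],400:400+b.shape[1]]=b
cv2.imwrite('pics/c2.png',o)
E
cat >> h.py <<'E'
def lidc(p,c,zt,r=0.09,dz=0.008,thr=90):
    X=cloud(p);im=p['image'].reshape(-1,3).min(1)
    m=(np.abs(X[:,2]-zt)<dz)&(np.hypot(X[:,0]-c[0],X[:,1]-c[1])<r)&(im>thr)
    M=cv2.morphologyEx(m.reshape(480,640).astype(np.uint8),cv2.MORPH_OPEN,np.ones((3,3),np.uint8)).reshape(-1)>0
    Q=X[M];rect=cv2.minAreaRect(Q[:,:2].astype(np.float32)*1000)
    return len(Q),np.round(rect[0],1),np.round(rect[1],1),round(rect[2],1)
E
python3 - <<'E'
from h import *
for n in("scene","side"):
    p=capture(n)
    for t in (60,80,110):
        try: print(n,t,lidc(p,(0.511,-0.347),0.2272,0.09,0.006,t))
        except Exception as e: print(e)
E
```

```text
scene 60 (1677, array([ 513.7, -345.6]), array([ 59.8, 107.9]), 79.1)
scene 80 (1583, array([ 514.2, -346.2]), array([ 59.1, 105.8]), 79.4)
scene 110 (48, array([ 555.8, -376.8]), array([15.9,  9.1]), 43.5)
side 60 (2926, array([ 510.5, -348.7]), array([ 66.1, 109.1]), 79.9)
side 80 (2881, array([ 530.3, -350. ]), array([61.2, 70.6]), 78.6)
side 110 (148, array([ 553.8, -375.9]), array([19.9, 13.4]), 75.5)
```

View pics/c2.png

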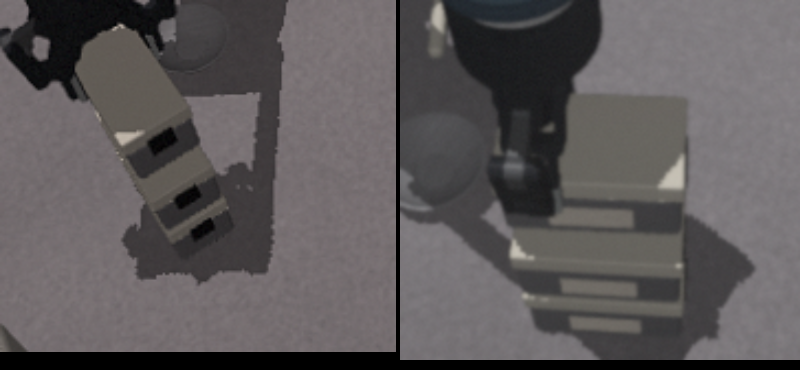

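The third case hangs over the column to within about 2 mm and 2°, with a gap of about 35 mm, so I'm lowering it.

Emit:
{"api": "arm_command", "payload": {"targets": [[[0,0,0.01,0.02,50],[0,0,0.02,0.02,50],[0,0,0.028,0.02,50],[0,0,0.031,0.02,50],[0,0,0.033,0.02,50],[0,0,0.033,0.02,50]]]}}

```text
t: 7.42
tool_pos: [0.488, -0.3403, 0.1738]
tcp_rot: [[0.973, -0.231, 0.011], [-0.231, -0.973, -0.003], [0.011, 0.0, -1.0]]
wrist_force: [0.2, 0.2, -3.2]
opening: 0.0591
```

Emit:
{"api": "arm_command", "payload": {"targets": [[[0,0.001,0.001,0,50],[0,0.001,0.002,0,50],[0,0.001,0.003,0,50],[0,0.001,0.004,0,50],[0,0.001,0.004,0,50]]]}}

```text
t: 8.05
tool_pos: [0.488, -0.3414, 0.1706]
tcp_rot: [[0.973, -0.231, 0.012], [-0.231, -0.973, -0.003], [0.012, 0.001, -1.0]]
wrist_force: [-0.2, 0.7, 2.7]
opening: 0.0593
```

Contact: the vertical force went from -3.2 to +2.7 N. Releasing.

Emit:
{"api": "arm_command", "payload": {"targets": [[[0,0,0,0,70],[0,0,0,0,85],[0,0,0,0,100],[0,0,0,0,100],[0,0,-0.02,0,100],[0,0,-0.06,0,100],[0,0,-0.1,0,100],[0,0,-0.1,0,100]]]}}

```text
t: 9.05
tool_pos: [0.4882, -0.3424, 0.2747]
tcp_rot: [[0.973, -0.231, 0.017], [-0.231, -0.973, -0.009], [0.019, 0.005, -1.0]]
wrist_force: [0.4, -0.9, -0.9]
opening: 0.0854
```

Run:
```python
from h import *
s=get_state();print(s['tool_pos'],s['q'],s['wrist_force'])
for n in("scene","side"):
    p=capture(n);save(p,n+'3')
    print(n,lid(p,(0.511,-0.347),0.192))
    print([(np.round(d['at'],3),round(d['confidence'],2)) for d in landmark_of(p,'handle')[:2]],[(np.round(d['at'],3),round(d['confidence'],2)) for d in landmark_of(p,'drum_axle')[:2]])
```

```text
[ 0.48818627 -0.3424287   0.27471422] [-0.80223098  0.31033634  1.3779864   0.00623203  1.4347334   1.00110031] [ 0.35522125 -0.86933596 -0.88185686]
scene (1756, array([ 511.3, -346.8]), array([112.6,  60.2], dtype=float32), -12.32, array([ 514.8, -347.9,  191.2]), array([0.1892, 0.1913, 0.1931]))
[(array([0.609, 0.047, 0.181]), 0.64)] []
side (3860, array([ 511.5, -348. ]), array([109.9,  61.5], dtype=float32), -13.09, array([ 516.2, -353.9,  191.5]), array([0.19  , 0.1917, 0.193 ]))
[] [(array([0.664, 0.018, 0.12 ]), 0.84)]
```

Stack verified: centre within about 1 mm and yaw within 1°. Now I'll locate the handle and axle precisely.

Run:
```python
from h import *
for n in("scene","side"):
    p=capture(n)
    X=cloud(p); img=p['image'].reshape(-1,3)
    m=(img.max(1)<50)&(X[:,0]>0.57)&(X[:,0]<0.65)&(abs(X[:,1]-.02)<.1)&(X[:,2]>.1)&(X[:,2]<.25)
    Q=X[m]
    a=np.polyfit(Q[:,0],Q[:,1],1);b=np.polyfit(Q[:,0],Q[:,2],1)
    print(n,m.sum(),'y slope',a[0],'z slope',b[0],'mid',np.median(Q,0),'zmax',np.percentile(Q[:,2],95),'yrange',np.percentile(Q[:,1],[5,95]))
    # stand base top plate z~0.02
    m=(abs(X[:,2]-0.02)<.005)&(abs(X[:,0]-.724)<.13)&(abs(X[:,1]-.023)<.12)
    r=cv2.minAreaRect(X[m][:,:2].astype(np.float32)*1000);print('base',m.sum(),r)
    # drum front face plane
    m=(X[:,0]>0.64)&(X[:,0]<0.70)&(abs(X[:,1]-.02)<.085)&(X[:,2]>.05)&(X[:,2]<.2)
    Q=X[m];m2=m.sum();h=np.histogram(Q[:,0],bins=12);print(h[0],h[1].round(3))
    # cylinder rim fit
    m=(X[:,0]>0.655)&(X[:,0]<0.72)&(abs(X[:,1]-.02)<.1)&(X[:,2]>.03)&(X[:,2]<.22)
    Q=X[m];print('top z',np.percentile(Q[:,2],99),'yminmax',np.percentile(Q[:,1],[.5,99.5]))
```

```text
scene 237 y slope 0.010274149007003287 z slope 0.0006633041433943001 mid [0.61543265 0.04218194 0.18550659] zmax 0.18879755035454795 yrange [0.03842957 0.04998949]
base 2247 ((764.4072875976562, 8.956733703613281), (179.06634521484375, 209.17906188964844), 0.021236784756183624)
[ 21  17  24   1  19 106 132 113 136 131 131 128] [0.64  0.645 0.65  0.655 0.66  0.665 0.67  0.675 0.68  0.685 0.69  0.695
 0.7  ]
top z 0.20581745859216471 yminmax [-0.05685159  0.09399091]
side 247 y slope 0.002703927582092196 z slope -0.006367959962281397 mid [0.61394805 0.0396262  0.18432403] zmax 0.18824226618506837 yrange [0.03654271 0.04368667]
base 2078 ((760.9559326171875, 27.62342071533203), (180.8819122314453, 237.65512084960938), 2.921008348464966)
[ 24  27  24  75 900 222 195 195 186 191 186 189] [0.64  0.645 0.65  0.655 0.66  0.665 0.67  0.675 0.68  0.685 0.69  0.695
 0.7  ]
top z 0.20560772139670622 yminmax [-0.05842535  0.08610074]
```

Emit:
{"api": "arm_command", "payload": {"targets": [[[0.003,-0.04,0,-0.03,80],[0.006,-0.095,0,-0.06,80],[0.009,-0.15,0,-0.1,80],[0.012,-0.205,0,-0.13,80],[0.015,-0.26,0,-0.17,80],[0.018,-0.315,0,-0.2,80],[0.021,-0.37,0,-0.233,80],[0.021,-0.404,0,-0.233,80]]]}}

```text
t: 10.45
tool_pos: [0.6006, 0.0501, 0.2693]
tcp_rot: [[1.0, 0.002, 0.01], [0.002, -1.0, -0.001], [0.01, 0.001, -1.0]]
wrist_force: [0.2, -0.0, 0.0]
opening: 0.0683
```

Emit:
{"api": "arm_command", "payload": {"targets": [[[0,0,0,0,80],[0,0,0,0,80]]]}}

```text
t: 10.7
tool_pos: [0.6003, 0.0498, 0.2687]
tcp_rot: [[1.0, 0.002, 0.009], [0.002, -1.0, -0.002], [0.009, 0.002, -1.0]]
wrist_force: [0.1, -0.6, 0.2]
opening: 0.0682
```

Run:
```python
from h import *
s=get_state();print(s['tool_pos'],s['tcp_rot'],s['q'],s['wrist_force'])
p=capture('wrist');save(p,'wrist4');p=capture('side');save(p,'side4')
```

```text
[0.60031207 0.04979539 0.26872047] [[ 0.9999609   0.00233007  0.00853077]
 [ 0.00234561 -0.99999561 -0.00181181]
 [ 0.00852651  0.00183175 -0.99996197]] [-1.01685032e-01  3.31424160e-01  1.36264112e+00 -9.44706366e-04
  1.43885669e+00  1.46689363e+00] [ 0.07175873 -0.57281211  0.18090829]
```

View pics/wrist4.png

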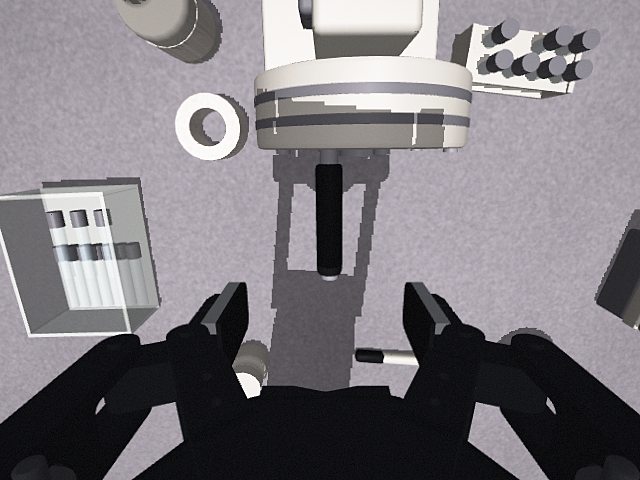

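View pics/side4.png

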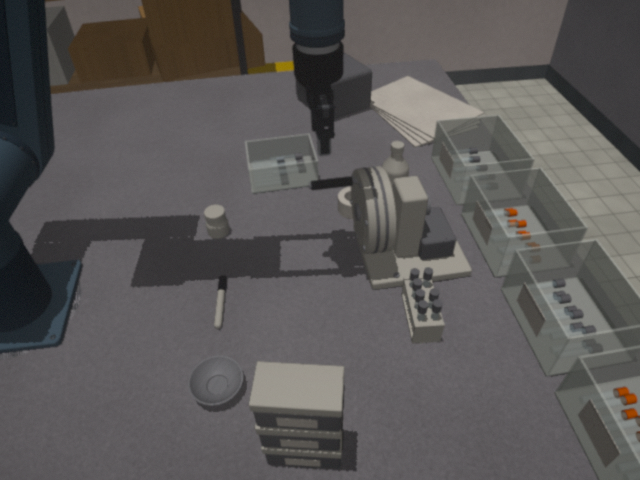

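The wrist view shows the handle at column 329 between the jaws, and the side view shows the column of three standing squarely. I'll check handle y in the wrist depth.

Run:
```python
from h import *
p=capture('wrist');X=cloud(p);img=p['image'].reshape(-1,3)
m=(img.max(1)<60)&(X[:,0]>0.575)&(X[:,0]<0.65)&(abs(X[:,1]-.04)<.04)&(X[:,2]>.165)&(X[:,2]<.2)
Q=X[m];print(m.sum(),np.percentile(Q[:,1],[2,50,98]),np.percentile(Q[:,2],[50,98]),Q[:,0].min(),np.polyfit(Q[:,0],Q[:,1],1))
m=(X[:,0]>0.668)&(X[:,0]<0.71)&(abs(X[:,1]-.02)<.12)&(X[:,2]>.08)&(X[:,2]<.22)
Q=X[m];print('drum y',np.percentile(Q[:,1],[.5,99.5]),np.percentile(Q[:,2],99))
A=np.c_[2*Q[:,1],2*Q[:,2],np.ones(len(Q))];k=np.linalg.lstsq(A,(Q[:,1:]**2).sum(1),rcond=None)[0];print(k[:2],np.sqrt(k[2]+k[0]**2+k[1]**2))
print(landmark_of(p,'handle')[:1],landmark_of(p,'drum_axle')[:1])
```

```text
2703 [0.03837018 0.04679154 0.05482846] [0.18599161 0.1881454 ] 0.5781205423134873 [0.0085854  0.04126937]
drum y [-0.04772172  0.09800115] 0.20472538759913997
[0.02240504 0.12407167] 0.07960922668214865
[{'at': [0.6077, 0.0456, 0.1791], 'confidence': 0.57}] [{'at': [0.6632, 0.023, 0.1231], 'confidence': 0.85}]
```

Emit:
{"api": "arm_command", "payload": {"targets": [[[0.002,0.003,0.03,0,70],[0.002,0.003,0.065,0,60],[0.002,0.003,0.09,0,60],[0.002,0.003,0.102,0,50],[0.002,0.003,0.102,0,50],[0.002,0.003,0.102,0,0],[0.002,0.003,0.102,0,0],[0.002,0.003,0.102,0,0]]]}}

```text
t: 11.95
tool_pos: [0.6044, 0.0462, 0.169]
tcp_rot: [[1.0, 0.001, 0.013], [0.001, -1.0, -0.001], [0.013, 0.001, -1.0]]
wrist_force: [-0.0, 2.5, 7.5]
opening: 0.0164
```

Emit:
{"api": "arm_command", "payload": {"targets": [[[0,0,0,0,0],[0,0,0,0,0],[0,0,0,0,0]]]}}

```text
t: 12.32
tool_pos: [0.6044, 0.0463, 0.1691]
tcp_rot: [[1.0, 0.001, 0.013], [0.001, -1.0, -0.001], [0.013, 0.001, -1.0]]
wrist_force: [-0.1, 1.3, 1.1]
opening: 0.016
```

```bash
cat > crank.py <<'E'
from h import *
import sys,json,os
C=np.array([0.0225,0.1245]);R0=0.0603
d=float(sys.argv[1]);n=int(sys.argv[2]);lead=float(sys.argv[3]) if len(sys.argv)>3 else 0
s=get_state();p=s['tool_pos'];g=np.array([p[1],p[2]+0.011])-C
a=np.arctan2(-g[0],g[1]);r=np.hypot(*g)
T=np.array([-np.cos(a),-np.sin(a)]) # direction of +angle (y,z)
N=np.array([-np.sin(a),np.cos(a)])
F=s['wrist_force'];
L=[s['t'],a,F[1:]@T,F[1:]@N,F[0],r]
open('log.txt','a').write(json.dumps([float(x) for x in L])+'\n')
print('t %.2f ang %.3f Ft %.2f Fr %.2f Fx %.2f r %.4f x %.4f'%(*L,p[0]), 'op',s['opening'])
Rm=s['tcp_rot'];rows=[]
for k in range(1,n+1):
    b=a+lead*np.sign(d)+d*k
    w=np.array([0.6045,C[0]-R0*np.sin(b),C[1]+R0*np.cos(b)-0.011])-p
    rows.append([round(float(x),4) for x in Rm.T@w]+[0,0])
print([rows])
E
python3 crank.py -0.125 5
```

```text
t 12.32 ang -0.404 Ft -0.73 Fr 1.54 Fx -0.15 r 0.0604 x 0.6044 op 0.016001406312669487
[[[0.0001, -0.0067, 0.0035, 0, 0], [0.0, -0.0129, 0.0077, 0, 0], [-0.0, -0.0186, 0.0126, 0, 0], [-0.0001, -0.0236, 0.0182, 0, 0], [-0.0002, -0.0279, 0.0244, 0, 0]]]
```

Emit:
{"api": "arm_command", "payload": {"targets": [[[0,-0.0067,0.0035,0,0],[0,-0.0129,0.0077,0,0],[0,-0.0186,0.0126,0,0],[0,-0.0236,0.0182,0,0],[0,-0.0279,0.0244,0,0]]]}}

```text
t: 12.95
tool_pos: [0.6041, 0.0739, 0.1444]
tcp_rot: [[1.0, 0.001, 0.012], [0.001, -1.0, -0.002], [0.012, 0.002, -1.0]]
wrist_force: [-4.0, -2.1, 2.9]
opening: 0.0161
```

```bash
python3 crank.py -0.125 5 0.03
```

```text
t 12.95 ang -1.030 Ft 3.53 Fr -0.32 Fx -4.05 r 0.0600 x 0.6041 op 0.016111868894007494
[[[0.0003, -0.0044, 0.0082, 0, 0], [0.0003, -0.0068, 0.0153, 0, 0], [0.0002, -0.0083, 0.0227, 0, 0], [0.0001, -0.0089, 0.0302, 0, 0], [-0.0, -0.0085, 0.0378, 0, 0]]]
```

Emit:
{"api": "arm_command", "payload": {"targets": [[[0,-0.0044,0.0077,0,0],[0,-0.0068,0.0148,0,0],[0,-0.0083,0.0222,0,0],[0,-0.0089,0.0298,0,0],[0,-0.0087,0.0373,0,0]]]}}

```text
t: 13.58
tool_pos: [0.604, 0.0817, 0.1062]
tcp_rot: [[1.0, 0.001, 0.01], [0.001, -1.0, -0.003], [0.01, 0.003, -1.0]]
wrist_force: [-4.2, -7.1, 3.3]
opening: 0.0165
```

```bash
sed -i "s/^Rm=/print('dq',np.round(s['dq'],3));Rm=/" crank.py; python3 crank.py -0.125 5 0.0
```

```text
t 13.57 ang -1.693 Ft 2.38 Fr -7.44 Fx -4.21 r 0.0597 x 0.6040 op 0.01652483500893906
dq [-0.006  0.064  0.062 -0.011 -0.124 -0.003]
[[[0.0004, 0.0007, 0.0075, 0, 0], [0.0003, 0.003, 0.0147, 0, 0], [0.0002, 0.0062, 0.0215, 0, 0], [0.0002, 0.0101, 0.0279, 0, 0], [0.0001, 0.0149, 0.0338, 0, 0]]]
```

Emit:
{"api": "arm_command", "payload": {"targets": [[[0,0.0007,0.0075,0,0],[0,0.003,0.0147,0,0],[0,0.0062,0.0215,0,0],[0,0.0101,0.0279,0,0],[0,0.0149,0.0338,0,0]]]}}

```text
t: 14.2
tool_pos: [0.6042, 0.0656, 0.0726]
tcp_rot: [[1.0, 0.001, 0.01], [0.001, -1.0, -0.005], [0.01, 0.005, -1.0]]
wrist_force: [-5.1, -6.6, 9.4]
opening: 0.0159
```

```bash
python3 crank.py -0.125 5 0.0
```

```text
t 14.20 ang -2.331 Ft 2.32 Fr -11.28 Fx -5.13 r 0.0594 x 0.6042 op 0.015923409419146214
dq [-0.065  0.046  0.051 -0.003 -0.098 -0.065]
[[[0.0002, 0.0049, 0.0058, 0, 0], [0.0001, 0.011, 0.0102, 0, 0], [0.0001, 0.0176, 0.0138, 0, 0], [0.0001, 0.0246, 0.0166, 0, 0], [0.0001, 0.0318, 0.0185, 0, 0]]]
```

```bash
sed -i "s/^C=.*/C=np.array([0.0218,0.1252]);R0=0.0600/" crank.py; python3 crank.py -0.125 5 0.0
```

```text
t 14.20 ang -2.331 Ft 2.31 Fr -11.28 Fx -5.13 r 0.0604 x 0.6042 op 0.015923409419146214
dq [-0.065  0.046  0.051 -0.003 -0.098 -0.065]
[[[0.0002, 0.0058, 0.0048, 0, 0], [0.0002, 0.0118, 0.0092, 0, 0], [0.0001, 0.0184, 0.0129, 0, 0], [0.0001, 0.0254, 0.0156, 0, 0], [0.0001, 0.0326, 0.0175, 0, 0]]]
```

Emit:
{"api": "arm_command", "payload": {"targets": [[[0,0.0058,0.0048,0,0],[0,0.0118,0.0092,0,0],[0,0.0184,0.0129,0,0],[0,0.0254,0.0156,0,0],[0,0.0326,0.0175,0,0]]]}}

```text
t: 14.82
tool_pos: [0.6046, 0.0337, 0.0552]
tcp_rot: [[1.0, 0.001, 0.01], [0.001, -1.0, -0.003], [0.01, 0.003, -1.0]]
wrist_force: [-4.0, 3.8, 8.4]
opening: 0.0164
```

```bash
python3 crank.py -0.125 5 0.0
```

```text
t 14.82 ang -2.943 Ft 5.34 Fr -7.52 Fx -3.95 r 0.0602 x 0.6046 op 0.016395058353527312
dq [-0.095  0.01   0.02   0.002 -0.031 -0.095]
[[[-0.0001, 0.0075, 0.0008, 0, 0], [-0.0001, 0.015, 0.0009, 0, 0], [-0.0001, 0.0224, 0.0001, 0, 0], [-0.0001, 0.0297, -0.0016, 0, 0], [-0.0, 0.0367, -0.0043, 0, 0]]]
```

```bash
sed -i "s/^C=.*/C=np.array([0.0218,0.1257]);R0=0.0600/" crank.py; python3 crank.py -0.125 5 0.0
```

```text
t 14.82 ang -2.944 Ft 5.33 Fr -7.53 Fx -3.95 r 0.0607 x 0.6046 op 0.016395058353527312
dq [-0.095  0.01   0.02   0.002 -0.031 -0.095]
[[[-0.0001, 0.0076, 0.0003, 0, 0], [-0.0001, 0.0151, 0.0004, 0, 0], [-0.0001, 0.0225, -0.0004, 0, 0], [-0.0001, 0.0298, -0.0022, 0, 0], [-0.0, 0.0368, -0.0048, 0, 0]]]
```

Emit:
{"api": "arm_command", "payload": {"targets": [[[0,0.0076,0.0003,0,0],[0,0.0151,0.0004,0,0],[0,0.0225,-0.0004,0,0],[0,0.0298,-0.0022,0,0],[0,0.0368,-0.0048,0,0]]]}}

```text
t: 15.45
tool_pos: [0.6049, -0.0019, 0.0591]
tcp_rot: [[1.0, 0.0, 0.011], [0.0, -1.0, -0.001], [0.011, 0.001, -1.0]]
wrist_force: [2.5, 7.0, -1.9]
opening: 0.0165
```

```bash
python3 crank.py -0.125 5 0.0
```

```text
t 15.45 ang 2.739 Ft 7.16 Fr -0.96 Fx 2.46 r 0.0604 x 0.6049 op 0.01649549729364873
dq [-0.092 -0.027 -0.019  0.005  0.046 -0.093]
[[[-0.0003, 0.0065, -0.0037, 0, 0], [-0.0003, 0.0128, -0.0079, 0, 0], [-0.0002, 0.0184, -0.0128, 0, 0], [-0.0002, 0.0234, -0.0184, 0, 0], [-0.0001, 0.0277, -0.0246, 0, 0]]]
```

Emit:
{"api": "arm_command", "payload": {"targets": [[[0,0.0065,-0.0037,0,0],[0,0.0128,-0.0079,0,0],[0,0.0184,-0.0128,0,0],[0,0.0234,-0.0184,0,0],[0,0.0277,-0.0246,0,0]]]}}

```text
t: 16.08
tool_pos: [0.6052, -0.0286, 0.0822]
tcp_rot: [[1.0, 0.0, 0.011], [0.0, -1.0, 0.001], [0.011, -0.001, -1.0]]
wrist_force: [4.2, 5.1, -7.6]
opening: 0.0161
```

```bash
python3 crank.py -0.125 5 0.0
```

```text
t 16.07 ang 2.144 Ft 9.14 Fr -0.18 Fx 4.19 r 0.0600 x 0.6052 op 0.01614001307637254
dq [-0.057 -0.057 -0.048  0.005  0.105 -0.056]
[[[-0.0006, 0.0037, -0.0065, 0, 0], [-0.0005, 0.0065, -0.0135, 0, 0], [-0.0005, 0.0084, -0.0207, 0, 0], [-0.0004, 0.0094, -0.0282, 0, 0], [-0.0003, 0.0095, -0.0357, 0, 0]]]
```

Emit:
{"api": "arm_command", "payload": {"targets": [[[0,0.0037,-0.0065,0,0],[0,0.0065,-0.0135,0,0],[0,0.0084,-0.0207,0,0],[0,0.0094,-0.0282,0,0],[0,0.0095,-0.0357,0,0]]]}}

```text
t: 16.7
tool_pos: [0.6053, -0.0379, 0.1163]
tcp_rot: [[1.0, -0.0, 0.011], [-0.0, -1.0, 0.003], [0.011, -0.003, -1.0]]
wrist_force: [5.6, 3.0, -11.6]
opening: 0.0164
```

```bash
python3 crank.py -0.125 5 0.0
```

```text
t 16.70 ang 1.544 Ft 11.55 Fr -3.33 Fx 5.65 r 0.0597 x 0.6053 op 0.016377491658396765
dq [ 0.001 -0.063 -0.062  0.006  0.124 -0.002]
[[[-0.0007, -0.0004, -0.0075, 0, 0], [-0.0006, -0.002, -0.0148, 0, 0], [-0.0005, -0.0045, -0.0219, 0, 0], [-0.0004, -0.0079, -0.0286, 0, 0], [-0.0004, -0.012, -0.0348, 0, 0]]]
```

Emit:
{"api": "arm_command", "payload": {"targets": [[[0,-0.0004,-0.0075,0,0],[0,-0.002,-0.0148,0,0],[0,-0.0045,-0.0219,0,0],[0,-0.0079,-0.0286,0,0],[0,-0.012,-0.0348,0,0]]]}}

```text
t: 17.32
tool_pos: [0.6051, -0.0258, 0.1504]
tcp_rot: [[1.0, -0.0, 0.011], [-0.0, -1.0, 0.003], [0.011, -0.003, -1.0]]
wrist_force: [5.7, 0.7, -15.5]
opening: 0.0165
```

```bash
python3 crank.py -0.125 5 0.0
```

```text
t 17.32 ang 0.928 Ft 12.04 Fr -9.83 Fx 5.73 r 0.0595 x 0.6051 op 0.0164983949354526
dq [ 0.055 -0.047 -0.052  0.004  0.101  0.055]
[[[-0.0005, -0.0045, -0.006, 0, 0], [-0.0005, -0.01, -0.011, 0, 0], [-0.0004, -0.0162, -0.0153, 0, 0], [-0.0004, -0.0228, -0.0188, 0, 0], [-0.0004, -0.0298, -0.0215, 0, 0]]]
```

```bash
sed -i "s/^C=.*/C=np.array([0.0218,0.1252]);R0=0.0594/" crank.py; python3 crank.py -0.125 5 0.0
```

```text
t 17.32 ang 0.921 Ft 11.97 Fr -9.91 Fx 5.73 r 0.0598 x 0.6051 op 0.0164983949354526
dq [ 0.055 -0.047 -0.052  0.004  0.101  0.055]
[[[-0.0005, -0.0052, -0.0054, 0, 0], [-0.0005, -0.0107, -0.0103, 0, 0], [-0.0004, -0.0168, -0.0145, 0, 0], [-0.0004, -0.0234, -0.018, 0, 0], [-0.0004, -0.0304, -0.0205, 0, 0]]]
```

Emit:
{"api": "arm_command", "payload": {"targets": [[[0,-0.0052,-0.0054,0,0],[0,-0.0107,-0.0103,0,0],[0,-0.0168,-0.0145,0,0],[0,-0.0234,-0.018,0,0],[0,-0.0304,-0.0205,0,0]]]}}

```text
t: 17.95
tool_pos: [0.6048, 0.0027, 0.171]
tcp_rot: [[1.0, -0.001, 0.011], [-0.001, -1.0, -0.0], [0.011, 0.0, -1.0]]
wrist_force: [3.3, -6.1, -9.5]
opening: 0.0163
```

```bash
python3 crank.py -0.125 5 0.0
```

```text
t 17.95 ang 0.324 Ft 8.86 Fr -7.09 Fx 3.33 r 0.0600 x 0.6048 op 0.016276991511133543
dq [ 0.092 -0.016 -0.024 -0.002  0.044  0.093]
[[[-0.0003, -0.0073, -0.0014, 0, 0], [-0.0003, -0.0147, -0.0024, 0, 0], [-0.0003, -0.0221, -0.0025, 0, 0], [-0.0003, -0.0295, -0.0017, 0, 0], [-0.0004, -0.0367, 0.0001, 0, 0]]]
```

Emit:
{"api": "arm_command", "payload": {"targets": [[[0,-0.0073,-0.0014,0,0],[0,-0.0147,-0.0024,0,0],[0,-0.0221,-0.0025,0,0],[0,-0.0295,-0.0017,0,0],[0,-0.0367,0.0001,0,0]]]}}

```text
t: 18.58
tool_pos: [0.6045, 0.0372, 0.1723]
tcp_rot: [[1.0, -0.001, 0.01], [-0.001, -1.0, -0.005], [0.01, 0.005, -1.0]]
wrist_force: [-1.8, -7.7, -0.9]
opening: 0.0164
```

```bash
python3 crank.py -0.125 5 0.0
cat > fit.py <<'E'
import json,numpy as np
L=np.array([json.loads(l) for l in open('log.txt')]);
_,i=np.unique(L[:,0],return_index=True);L=L[i][1:]
def fit(L,sg):
    a=L[:,1];A=np.c_[np.ones(len(a)),np.cos(a),np.sin(a)]
    k,res,_,_=np.linalg.lstsq(A,L[:,2],rcond=None)
    r=L[:,2]-A@k
    print(k,'amp',np.hypot(k[1],k[2]),'rms',r.std(),np.round(r,1))
    # torque from gravity on tool: Ft_ext = sg*drag... ; load torque +angle dir: Tl = M*sin(a+d); Ft(tool) = +Tl/r (handle pushes the tool)
    # k1 = M sin d, k2 = M cos d ; heavy side clock angle = a+d, down when a = pi-d
    d=np.arctan2(k[1],k[2]);print('offset d',d,'target a',(np.pi-d+np.pi)%(2*np.pi)-np.pi)
fit(L,1)
E
python3 fit.py
```

```text
t 18.57 ang -0.259 Ft 7.17 Fr -2.83 Fx -1.83 r 0.0601 x 0.6045 op 0.016392932340246007
dq [ 0.097  0.019  0.01  -0.001 -0.027  0.097]
[[[-0.0, -0.0069, 0.003, 0, 0], [-0.0001, -0.0136, 0.0062, 0, 0], [-0.0001, -0.0198, 0.0101, 0, 0], [-0.0002, -0.0256, 0.0149, 0, 0], [-0.0002, -0.0306, 0.0203, 0, 0]]]
[6.8318542  1.35195289 4.47704269] amp 4.676717641134851 rms 0.4927840969670635 [-0.2  0.2 -0.3  0.7 -0.2 -0.7  0.2  0.8 -0.7  0.2]
offset d 0.29326731041938314 target a 2.8483253431704103
```

A full turn is done. The fit gives a heavy-side amplitude of 4.7 N, with the target handle angle near 2.85 rad. I'll continue the same way to gather more samples on the way there.

Emit:
{"api": "arm_command", "payload": {"targets": [[[0,-0.0069,0.003,0,0],[0,-0.0136,0.0062,0,0],[0,-0.0198,0.0101,0,0],[0,-0.0256,0.0149,0,0],[0,-0.0306,0.0203,0,0]]]}}

```text
t: 19.2
tool_pos: [0.6042, 0.0672, 0.1536]
tcp_rot: [[1.0, -0.001, 0.011], [-0.001, -1.0, -0.006], [0.011, 0.006, -1.0]]
wrist_force: [-4.7, -1.9, 4.2]
opening: 0.0159
```

```bash
python3 crank.py -0.125 5 0.0
```

```text
t 19.20 ang -0.856 Ft 4.43 Fr 1.34 Fx -4.67 r 0.0602 x 0.6042 op 0.015936441901924288
dq [ 0.069  0.052  0.046  0.002 -0.095  0.068]
[[[0.0003, -0.004, 0.0064, 0, 0], [0.0002, -0.0077, 0.0128, 0, 0], [0.0001, -0.0107, 0.0196, 0, 0], [0.0, -0.0128, 0.0267, 0, 0], [-0.0, -0.0139, 0.034, 0, 0]]]
```

Emit:
{"api": "arm_command", "payload": {"targets": [[[0,-0.004,0.0064,0,0],[0,-0.0077,0.0128,0,0],[0,-0.0107,0.0196,0,0],[0,-0.0128,0.0267,0,0],[0,-0.0139,0.034,0,0]]]}}

```text
t: 19.82
tool_pos: [0.604, 0.0819, 0.1188]
tcp_rot: [[1.0, -0.001, 0.009], [-0.001, -1.0, -0.005], [0.009, 0.005, -1.0]]
wrist_force: [-4.1, 1.9, 2.6]
opening: 0.0161
```

```bash
python3 crank.py -0.125 5 0.0
```

```text
t 19.82 ang -1.495 Ft 2.46 Fr 2.11 Fx -4.10 r 0.0603 x 0.6040 op 0.016111710407311606
dq [ 0.014  0.065  0.06  -0.005 -0.124  0.016]
[[[0.0004, 0.0007, 0.0075, 0, 0], [0.0004, 0.0015, 0.0149, 0, 0], [0.0003, 0.0032, 0.0221, 0, 0], [0.0002, 0.0058, 0.029, 0, 0], [0.0002, 0.0092, 0.0356, 0, 0]]]
```

Emit:
{"api": "arm_command", "payload": {"targets": [[[0,0.0007,0.0075,0,0],[0,0.0015,0.0149,0,0],[0,0.0032,0.0221,0,0],[0,0.0058,0.029,0,0],[0,0.0092,0.0356,0,0]]]}}

```text
t: 20.45
tool_pos: [0.604, 0.0728, 0.0822]
tcp_rot: [[1.0, -0.001, 0.009], [-0.001, -1.0, -0.004], [0.009, 0.004, -1.0]]
wrist_force: [-3.0, 3.4, -0.0]
opening: 0.016
```

```bash
python3 crank.py -0.125 5 0.0
```

```text
t 20.45 ang -2.130 Ft 1.80 Fr 2.92 Fx -3.00 r 0.0602 x 0.6040 op 0.016029129740952597
dq [-0.05   0.054  0.055 -0.009 -0.112 -0.045]
[[[0.0004, 0.005, 0.0056, 0, 0], [0.0004, 0.01, 0.0111, 0, 0], [0.0003, 0.0157, 0.0159, 0, 0], [0.0003, 0.0219, 0.0199, 0, 0], [0.0003, 0.0286, 0.0232, 0, 0]]]
```

Emit:
{"api": "arm_command", "payload": {"targets": [[[0,0.005,0.0056,0,0],[0,0.01,0.0111,0,0],[0,0.0157,0.0159,0,0],[0,0.0219,0.0199,0,0],[0,0.0286,0.0232,0,0]]]}}

```text
t: 21.08
tool_pos: [0.6044, 0.0441, 0.0584]
tcp_rot: [[1.0, -0.001, 0.009], [-0.001, -1.0, -0.004], [0.009, 0.004, -1.0]]
wrist_force: [-1.0, 4.5, -0.7]
opening: 0.0161
```

```bash
python3 crank.py -0.125 5 0.0;python3 fit.py
```

```text
t 21.07 ang -2.762 Ft 3.91 Fr 2.35 Fx -0.96 r 0.0601 x 0.6044 op 0.01607133499324677
dq [-0.09   0.021  0.031 -0.004 -0.057 -0.09 ]
[[[0.0001, 0.0073, 0.0017, 0, 0], [0.0001, 0.0146, 0.0031, 0, 0], [0.0001, 0.022, 0.0036, 0, 0], [0.0001, 0.0294, 0.0032, 0, 0], [0.0001, 0.0367, 0.0019, 0, 0]]]
[6.8107455  1.39918361 4.51985966] amp 4.7314739869688225 rms 0.43666634724037173 [-0.1  0.2 -0.3  0.8 -0.1 -0.7  0.2  0.8 -0.7  0.2  0.1  0.1 -0.4  0.1]
offset d 0.30020739746894975 target a 2.8413852561208435
```

```bash
python3 crank.py -0.136 5 0.0
```

```text
t 21.07 ang -2.762 Ft 3.91 Fr 2.35 Fx -0.96 r 0.0601 x 0.6044 op 0.01607133499324677
dq [-0.09   0.021  0.031 -0.004 -0.057 -0.09 ]
[[[0.0001, 0.0079, 0.0018, 0, 0], [0.0001, 0.0159, 0.0033, 0, 0], [0.0001, 0.0239, 0.0036, 0, 0], [0.0001, 0.032, 0.0029, 0, 0], [0.0001, 0.0398, 0.0011, 0, 0]]]
```

Emit:
{"api": "arm_command", "payload": {"targets": [[[0,0.0079,0.0018,0,0],[0,0.0159,0.0033,0,0],[0,0.0239,0.0036,0,0],[0,0.032,0.0029,0,0],[0,0.0398,0.0011,0,0]]]}}

```text
t: 21.7
tool_pos: [0.6048, 0.004, 0.0569]
tcp_rot: [[1.0, -0.001, 0.009], [-0.001, -1.0, -0.003], [0.009, 0.003, -1.0]]
wrist_force: [1.3, 6.3, -1.5]
opening: 0.016
```

```bash
python3 crank.py -0.125 4 0.0
```

```text
t 21.70 ang 2.841 Ft 6.49 Fr -0.45 Fx 1.29 r 0.0600 x 0.6048 op 0.015975914233257726
dq [-0.102 -0.024 -0.011  0.005  0.032 -0.103]
[[[-0.0003, 0.0068, -0.0032, 0, 0], [-0.0002, 0.0133, -0.0066, 0, 0], [-0.0002, 0.0194, -0.0109, 0, 0], [-0.0001, 0.0249, -0.0159, 0, 0]]]
```

Overshooting a little so I can return clockwise and cross-check from the other direction.

Emit:
{"api": "arm_command", "payload": {"targets": [[[0,0.0068,-0.0032,0,0],[0,0.0133,-0.0066,0,0],[0,0.0194,-0.0109,0,0],[0,0.0249,-0.0159,0,0]]]}}

```text
t: 22.2
tool_pos: [0.6051, -0.0208, 0.0722]
tcp_rot: [[1.0, -0.001, 0.01], [-0.001, -1.0, -0.002], [0.01, 0.002, -1.0]]
wrist_force: [2.4, 6.4, -4.6]
opening: 0.0164
```

```bash
python3 crank.py 0.125 4 0.0
```

```text
t 22.20 ang 2.349 Ft 7.75 Fr -1.31 Fx 2.43 r 0.0598 x 0.6051 op 0.016371711447650754
dq [-0.071 -0.048 -0.039  0.006  0.085 -0.072]
[[[-0.0006, -0.0059, 0.0046, 0, 0], [-0.0007, -0.012, 0.0088, 0, 0], [-0.0007, -0.0186, 0.0122, 0, 0], [-0.0007, -0.0255, 0.0148, 0, 0]]]
```

Emit:
{"api": "arm_command", "payload": {"targets": [[[0,-0.0059,0.0046,0,0],[0,-0.012,0.0088,0,0],[0,-0.0186,0.0122,0,0],[0,-0.0255,0.0148,0,0]]]}}

```text
t: 22.7
tool_pos: [0.6049, 0.0023, 0.0575]
tcp_rot: [[1.0, -0.001, 0.01], [-0.001, -1.0, -0.006], [0.01, 0.006, -1.0]]
wrist_force: [-5.2, -5.7, 4.2]
opening: 0.0157
```

```bash
python3 crank.py 0.125 6 0.0
```

```text
t 22.70 ang 2.811 Ft -6.74 Fr -2.16 Fx -5.19 r 0.0600 x 0.6049 op 0.01565677851757307
dq [ 0.09   0.025  0.015 -0.004 -0.038  0.091]
[[[-0.0005, -0.0073, 0.0014, 0, 0], [-0.0005, -0.0147, 0.0024, 0, 0], [-0.0005, -0.0221, 0.0025, 0, 0], [-0.0005, -0.0295, 0.0017, 0, 0], [-0.0005, -0.0367, -0.0001, 0, 0], [-0.0005, -0.0436, -0.0027, 0, 0]]]
```

Both directions agree: +6.5 N counter-clockwise and −6.7 N clockwise at the same angle, so the load torque there is about 0. I'll settle here.

Emit:
{"api": "arm_command", "payload": {"targets": [[[0,-0.0012,0.0003,0,0],[0,-0.0012,0.0003,0,0],[0,-0.0012,0.0003,0,0],[0,-0.0012,0.0003,0,0],[0,-0.0012,0.0003,0,0],[0,-0.0012,0.0003,0,0]]]}}

```text
t: 23.45
tool_pos: [0.6049, 0.0032, 0.0572]
tcp_rot: [[1.0, -0.001, 0.009], [-0.001, -1.0, -0.006], [0.009, 0.006, -1.0]]
wrist_force: [-3.3, -1.3, 2.4]
opening: 0.0161
```

```bash
python3 crank.py 0.1 1 0.0
python3 - <<'E'
from h import *
for n in("scene","side"):
    p=capture(n);save(p,n+'9')
    print(n,lid(p,(0.511,-0.347),0.192))
    print([(np.round(d['at'],3),round(d['confidence'],2)) for d in landmark_of(p,'handle')[:2]])
    for th in ['tub','rack','spray_bottle','label_roll','marker','swab_jar','dish']:
        print(th,[np.round(d['at'],3) for d in landmark_of(p,th)[:1]])
s=get_state();print(s['t'],s['dq'],s['tool_pos'],s['opening'])
E
```

```text
t 23.45 ang 2.827 Ft -1.93 Fr -1.87 Fx -3.34 r 0.0600 x 0.6049 op 0.01613459604704278
dq [-0.    -0.002  0.    -0.     0.001  0.002]
[[[-0.0004, -0.0059, 0.001, 0, 0]]]
scene (1754, array([ 511.5, -346.7]), array([112.4,  60.1], dtype=float32), -12.18, array([ 514.8, -347.9,  191.2]), array([0.1894, 0.1913, 0.193 ]))
[(array([0.613, 0.002, 0.072]), 0.57)]
tub [array([ 0.686,  0.174, -0.001])]
rack [array([ 0.75 , -0.142, -0.004])]
spray_bottle [array([ 0.781,  0.188, -0.005])]
label_roll [array([ 0.75 , -0.139, -0.001])]
marker [array([ 0.388, -0.061, -0.001])]
swab_jar [array([0.384, 0.15 , 0.004])]
dish [array([ 0.387, -0.227, -0.002])]
side (4304, array([ 511.5, -348. ]), array([109.8,  61.8], dtype=float32), -12.57, array([ 511.4, -351.2,  191.6]), array([0.1902, 0.1917, 0.1931]))
[(array([ 0.61 , -0.001,  0.069]), 0.58)]
tub [array([ 0.538,  0.326, -0.   ])]
rack [array([ 0.747, -0.141, -0.004])]
spray_bottle []
label_roll [array([0.682, 0.172, 0.001])]
marker [array([ 0.386, -0.063, -0.004])]
swab_jar [array([0.383, 0.149, 0.002])]
dish [array([ 0.384, -0.223,  0.006])]
24.35 [-3.13344558e-06  7.58194663e-04  2.83421654e-04 -9.48505446e-06
 -2.09783307e-03 -6.87324051e-04] [0.60490782 0.00327122 0.05717152] 0.016139413090259815
```

View pics/side9.png

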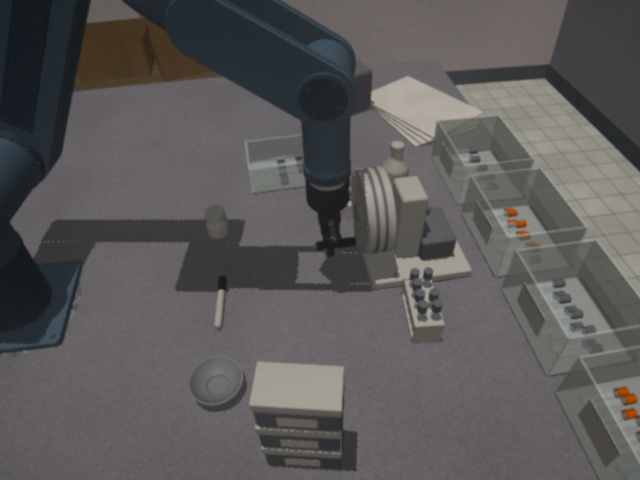

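The side view shows the gripper on the handle near its lowest point (330,243), the column of three square at (298,415), and the bystanders in place. Handing in.

```bash
python3 -c "
from workcell import *
print(sign_off())"
```

```text
the job is handed in; nothing more can be done
None
```

The third case is stacked on the column, the drum's heavy side is turned to the bottom, and the gripper is still holding the handle. I handed the job in at about t = 24.4 s; no verdict was reported.

**Stacking:** The last check put the top case within about 1 mm and 1° of where the column's lid was before stacking. The lid sat at 191 mm and the gripper had let go.

**Cranking:** I turned the drum counter-clockwise about one and a half times at roughly 1 rad/s. I went 0.5 rad past the target and came back clockwise as a cross-check.

**Heavy side:** The forces fit a drag of 6.8 N and a heavy-side force of 4.7 N at the handle (0.28 N m), with a scatter of 0.44 N. That puts the heavy side straight down at a handle angle of 2.84 rad. Near that angle the force was +6.5 N one way and −6.7 N the other, so the load torque there is about zero.

**Final state:** The drum stopped at 2.83 rad, with the arm at rest and the fingers closed on the handle (opening 16 mm).

**Checks that failed or disagreed:**
- In the final scene picture the network put the tub at the label roll's position and the label roll at the rack's. The side picture showed both where they started.
- The spray bottle was found only in the scene picture, within 3 mm of its start.
- While cranking, the radial force reached about 11 N until I corrected the estimated circle centre and radius.

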